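Stroke the dessert tags down along their curved rail

ROBOT

A 6-joint arm with a two-finger parallel gripper is mounted at the origin on the work surface. World frame = base frame: x ahead of the robot, y to its left, z up, the work surface at z = 0. Lengths are in m, angles in rad, forces in N, time in s.
With the tool pointing down it reaches from about 0.35 to 0.975 m from the base axis. Payload 17.4 kg.
Tool frame: the origin (TCP) lies on the centre line of the jaws, within the pads' length; the fingertips stand ctrl.tip_reach ahead of it and the grasp point (between the pads) lies 6 mm ahead of it (ctrl.tip_reach is the distance from the TCP to the fingertips, in m); y points along the fingers, x is the direction in which the jaws open and shut, and the axes are right-handed (so a half turn about y gives the same grasp; the last joint's range is limited). The gripper opens to 85 mm and grips with 20 to 120 N. Pads are 22 mm wide; open, the fingers measure 114 mm over their backs; the gripper's body (76 mm by 85 mm) begins 54 mm behind the grasp point. The pads swing forward as they close: fully open they stand 13 mm farther back than shut.
Start: joints at [1.267, 0.116, 1.442, -0, 1.584, -0.038], TCP at [0.177, 0.651, 0.256] pointing down, gripper open.
Joint ranges: [-2.83, 2.83], [-0.83, 2.19], [0.07, 2.5], [-1.14, 4.28], [0.01, 3], [-2.97, 2.97]. Speed limits (rad/s): [1.89, 1.89, 2.22, 3.14, 3.14, 3.14].

INTERFACE

Orientations are given as a unit quaternion [w, x, y, z].
In Python, from rig import ctrl gives the robot as it stands.
- The arm moves only by the shell command python3 -m inch 'ROWS' [FORCE]. ROWS is JSON, a list of rows, each an object of numbers: "tx", "ty", "tz": the shift along the tool's x, y, z in mm; "wx", "wy", "wz": the turn, a rotation vector about the tool's x, y, z in rad; "claw": the closure, from 0 (fully open) to 1 (shut). A call has 1 to 10 rows; each row is the pose to reach, as a shift and turn from the pose commanded when the call began, along the tool's axes at that moment; what a row does not reach only later rows make up. A row lasts 1/8 s, in which the tool goes at most 62.5 mm and 10.7 degrees, less where a joint would pass 70% of its speed; a pose out of reach is approached as far as the arm can. A call with a gripper value outside its range is refused whole. The fingers move at their own pace and stop on an object; FORCE is the grip in N (left out, the last holds). Time passes only in rows, so rows that repeat a pose let the fingers close. It gives the time, the measured TCP pose, the force and the opening at its end, in the units of the state.
- ctrl.get_obs(): the state, without advancing time (a new reading comes with each control period).
- ctrl.get_image(name): name is "scene" or "top" or "wrist"; returns a dict with "img" (480x640x3 uint8, blue, green, red), "z_map" (480x640 float32, m along the optical axis (not along the pixel's ray), 0 where there is no reading), "K" (3x3 intrinsics, pixels), "R" (3x3) and "t" (3): a world point X has camera coordinates R X + t. Camera axes: x right, y down, z forward; pixel columns grow to the right and rows downward; lengths in m; the calibration is good to about 2 mm. A picture is of the moment at which its call begins.
- ctrl.sign_off(): hands the job in, once; it reports no verdict.
The state is a dict: "time_s": time; "joints": joint angles; "joint_vel": joint speeds; "joint_efforts": joint torques, N m; "tcp_pos": TCP position; "orientation": TCP orientation; "ft_force": force on the tool from outside, world axes, zero at the start; "wrist_torque": the same for the moment, N m; "opening": finger opening in m.
Only numpy, scipy, OpenCV 4.12 (cv2) and the standard library are available. Lean on these libraries where they do the work, as an engineer would, in place of code of your own. Each camera call takes 0.05 s, during which the arm holds its last target.

TASK

Dessert service is over: run your fingertips lightly along the curved rail, from the green cap to the orange cap, so that its five standing tags fold over one after another and all lie down pointing towards the orange cap. Only stroke the tags, do not pinch them or press hard on them or the rail, and leave the torte and the two dessert pots as they stand.

Things in the scene. Friction and masses are not known exactly. Their poses are not given: they have to be found in the camera images.
- rail: fixed curved steel rail, 40 mm wide, 26 mm high, an arc of radius 240 mm (centre line), 270 mm long along the arc, with five hinged tags 60 mm apart along it. Origin: under the middle (blue) tag, at counter height. x points horizontally from there to the arc's centre (240 mm off, roughly away from the robot), y along the strip at the middle, z up. Rail and tags take only a light touch
- green_cap: fixed round green end cap, 34 mm across and 28 mm high, standing on the arc just beyond one end of the rail, 38 mm along the arc from the nearest tag; it marks where the stroke begins. Origin: centre of its underside. Which end it stands at varies
- orange_cap: same cap in orange, at the other end of the rail; it marks where the stroke finishes. Origin: centre of its underside
- tag1 (a joint): angle of the red tag: plate 32 mm wide (across the rail), 4 mm thick, top edge 42 mm above its hinge, paper patch on each face, 22 g. About 0 = upright; positive = folded towards tag 5, negative = towards tag 1; 1.5 or -1.5 rad = lying on its stop. Light hinge brake: it stays if leaning under 0.2 rad; pushed past 0.6 rad it falls the rest by itself in about half a second
- tag1_hinge (a point): middle of the hinge of the red tag (tag 1), on the centre line of the rail, 34 mm above the counter; tag 1 is the one at the rail's -y end (rail frame), tag 5 at its +y end. The hinge pin lies across the rail, along the arc's radius
- tag2 (a joint): angle of the purple tag: plate 32 mm wide (across the rail), 4 mm thick, top edge 42 mm above its hinge, paper patch on each face, 22 g. About 0 = upright; positive = folded towards tag 5, negative = towards tag 1; 1.5 or -1.5 rad = lying on its stop. Light hinge brake: it stays if leaning under 0.2 rad; pushed past 0.6 rad it falls the rest by itself in about half a second
- tag2_hinge (a point): middle of the hinge of the purple tag (tag 2), on the centre line of the rail, 34 mm above the counter; tag 1 is the one at the rail's -y end (rail frame), tag 5 at its +y end. The hinge pin lies across the rail, along the arc's radius
- tag3 (a joint): angle of the blue tag: plate 32 mm wide (across the rail), 4 mm thick, top edge 42 mm above its hinge, paper patch on each face, 22 g. About 0 = upright; positive = folded towards tag 5, negative = towards tag 1; 1.5 or -1.5 rad = lying on its stop. Light hinge brake: it stays if leaning under 0.2 rad; pushed past 0.6 rad it falls the rest by itself in about half a second
- tag3_hinge (a point): middle of the hinge of the blue tag (tag 3), on the centre line of the rail, 34 mm above the counter; tag 1 is the one at the rail's -y end (rail frame), tag 5 at its +y end. The hinge pin lies across the rail, along the arc's radius
- tag4 (a joint): angle of the yellow tag: plate 32 mm wide (across the rail), 4 mm thick, top edge 42 mm above its hinge, paper patch on each face, 22 g. About 0 = upright; positive = folded towards tag 5, negative = towards tag 1; 1.5 or -1.5 rad = lying on its stop. Light hinge brake: it stays if leaning under 0.2 rad; pushed past 0.6 rad it falls the rest by itself in about half a second
- tag4_hinge (a point): middle of the hinge of the yellow tag (tag 4), on the centre line of the rail, 34 mm above the counter; tag 1 is the one at the rail's -y end (rail frame), tag 5 at its +y end. The hinge pin lies across the rail, along the arc's radius
- tag5 (a joint): angle of the dark brown tag: plate 32 mm wide (across the rail), 4 mm thick, top edge 42 mm above its hinge, paper patch on each face, 22 g. About 0 = upright; positive = folded towards tag 5, negative = towards tag 1; 1.5 or -1.5 rad = lying on its stop. Light hinge brake: it stays if leaning under 0.2 rad; pushed past 0.6 rad it falls the rest by itself in about half a second
- tag5_hinge (a point): middle of the hinge of the dark brown tag (tag 5), on the centre line of the rail, 34 mm above the counter; tag 1 is the one at the rail's -y end (rail frame), tag 5 at its +y end. The hinge pin lies across the rail, along the arc's radius
- torte: fixed white cake plate, 230 mm across, with a chocolate torte on it, 75 mm high in all, around the centre of the arc. Origin: centre of its underside. Leave it alone
- pot_red: loose white dessert pot with a red domed top, 62 mm across, 55 mm high, 160 g, on the robot's side of the rail. Origin: centre of its underside. Leave it alone
- pot_blue: the same with a blue domed top. Leave it alone
There are look-alikes about, which are no part of the job. Of the things shaped like the green_cap, the green one is meant.

How it is judged:
By the outcome, as a careful person would: the job done as asked, in the order asked, and still so for the second after the job is handed in, with the robot touching nothing.
It also fails if it takes over 48 s, if anything falls off the work surface, if the arm or the gripper's body presses on something with over 40 N, if the wrist force passes 120 N, or if a joint passes its speed limit or range.

## Working session

There is one attempt and no reset: what is moved stays moved. The work goes in short steps, Python scripts to look and compute and a shell command to move; the robot and the scene stay as the last step left them, time stands still between calls to the robot, and variables do not carry over. Pictures are saved under pics/ and viewed, and the job is handed in when it is done.

```bash
ls; mkdir -p pics; python3 - <<'E'
from rig import ctrl
import cv2,numpy as np
o=ctrl.get_obs(); print({k:np.round(v,4).tolist() for k,v in o.items()}, ctrl.tip_reach)
for n in("scene","top"):
    d=ctrl.get_image(n); cv2.imwrite(f"pics/{n}0.png",d["img"]); np.savez(f"{n}0.npz",**d); print(n,d["K"].round(1).tolist(),d["R"].round(3).tolist(),d["t"].round(3).tolist())
E
```

```text
pics
{'time_s': 0.0, 'joints': [1.2672, 0.1165, 1.4423, 0.0, 1.584, -0.0378], 'joint_vel': [-0.0006, 0.0003, -0.0009, -0.0016, -0.0021, -0.0004], 'joint_efforts': [0.0024, -73.1992, -63.2489, 0.0, 0.0063, 0.0], 'tcp_pos': [0.1773, 0.6511, 0.2556], 'orientation': [-0.5616, 0.5621, 0.429, -0.4297], 'ft_force': [-0.2771, -0.2862, 0.1823], 'wrist_torque': [-0.0365, 0.032, 0.0008], 'opening': 0.0854} 0.025
scene [[460.4, 0.0, 311.5], [0.0, 460.4, 244.7], [0.0, 0.0, 1.0]] [[-0.022, 1.0, 0.012], [0.847, 0.025, -0.531], [-0.532, -0.001, -0.847]] [0.0, -0.46, 1.15]
top [[551.6, 0.0, 327.6], [0.0, 551.6, 246.4], [0.0, 0.0, 1.0]] [[-0.021, -1.0, -0.023], [-0.985, 0.024, -0.173], [0.173, 0.019, -0.985]] [0.051, 0.584, 0.73]
```

View pics/scene0.png

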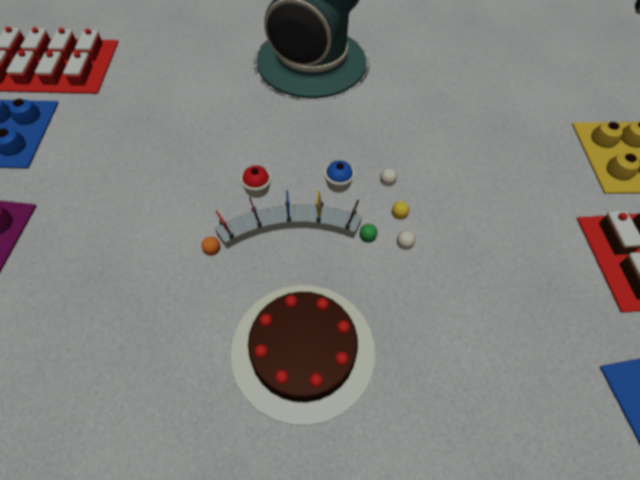

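View pics/top0.png

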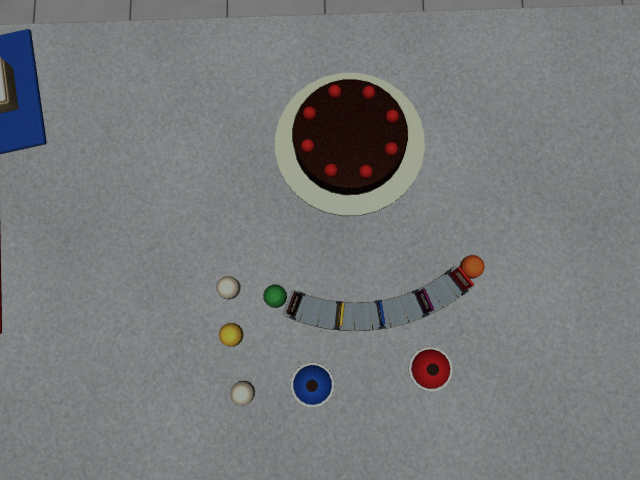

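The green cap is at top pixel (275,296), next to the brown tag 5. Orange is at (472,266), next to red tag 1. The look-alikes are white (228,288) and (242,393) and yellow (231,335), which also resemble caps. The red and blue pots are domed and larger. I choose the green one touching the rail end, and will check it in a crop while measuring.

```bash
cat > h.py <<'E'
import numpy as np,cv2
def cloud(d):
    K,R,t,z=d["K"],d["R"],d["t"],d["z_map"]
    v,u=np.mgrid[0:480,0:640]
    c=np.stack([(u-K[0,2])/K[0,0]*z,(v-K[1,2])/K[1,1]*z,z],-1)
    return (c-t)@R
def ray(d,u,v,h):
    K,R,t=d["K"],d["R"],d["t"]
    r=R.T@np.linalg.inv(K)@np.array([u,v,1]); o=-R.T@t
    return o+r*(h-o[2])/r[2]
E
python3 - <<'E'
from h import *
from scipy.optimize import least_squares
for n in("top","scene"):
    d=dict(np.load(n+"0.npz")); P=cloud(d); im=d["img"]; hsv=cv2.cvtColor(im,cv2.COLOR_BGR2HSV)
    print(n,"table z",np.median(P[...,2][100:400:10,:][P[...,2][100:400:10,:]<.02]))
    if n=="top": cv2.imwrite("pics/crop0.png",cv2.resize(im[240:340,210:510],(800,267),interpolation=cv2.INTER_CUBIC))
    else: cv2.imwrite("pics/crop1.png",cv2.resize(im[150:260,190:420],(800,383),interpolation=cv2.INTER_CUBIC))
    H,S,V=cv2.split(hsv)
    for c,m in {"green":(H>50)&(H<85)&(S>120),"orange":(H>6)&(H<18)&(S>150),"yellow":(H>20)&(H<32)&(S>120),"blue":(H>105)&(H<125)&(S>150),"red":((H<5)|(H>174))&(S>150),"purple":(H>135)&(H<172)&(S>50)}.items():
        k,l,s,ce=cv2.connectedComponentsWithStats(m.astype(np.uint8))
        for i in range(1,k):
            if s[i,4]<25: continue
            Q=P[l==i]; 
            if abs(Q[:,1].mean())>.35: continue
            print(c,s[i,4],ce[i].round(1),"mean",Q.mean(0).round(4),"zmax",np.percentile(Q[:,2],97).round(4),"ray28",ray(d,*ce[i],.020)[:2].round(4),"ray60",ray(d,*ce[i],.06)[:2].round(4))
    # rail by depth
    z=P[...,2]; m=(z>.022)&(z<.031)&(S<60)&(P[...,0]>.4)&(P[...,0]<.63)&(abs(P[...,1])<.2)
    m=cv2.morphologyEx(m.astype(np.uint8),cv2.MORPH_OPEN,np.ones((3,3)))
    k,l,s,ce=cv2.connectedComponentsWithStats(m)
    keep=np.isin(l,[i for i in range(1,k) if s[i,4]>60]); Q=P[keep]; print([ (s[i,4],ce[i].round().tolist()) for i in range(1,k) if s[i,4]>60],Q.mean(0))
    f=lambda p:np.hypot(Q[:,0]-p[0],Q[:,1]-p[1])-.24
    r=least_squares(f,[.8,0],loss="soft_l1",f_scale=.01); rr=f(r.x); print("centre",r.x,"resid pct",np.percentile(rr,[2,50,98]))
    a=np.arctan2(Q[:,1]-r.x[1],r.x[0]-Q[:,0]); print("arc angle range",np.percentile(a,[0.5,99.5]))
E
```

```text
top table z -0.0002500806182483208
green 392 [274.7 295.5] mean [0.5189 0.1159 0.0253] zmax 0.0283 ray28 [0.5194 0.1165] ray60 [0.5158 0.1118]
orange 3304 [349.7 140.2] mean [0.7374 0.0021 0.0635] zmax 0.0625 ray28 [0.7537 0.0009] ray60 [0.7385 0.002 ]
orange 30 [378.6 103.6] mean [ 0.7936 -0.042   0.0597] zmax 0.0621 ray28 [ 0.8116 -0.0453] ray60 [ 0.7935 -0.042 ]
orange 26 [393.2 103.3] mean [ 0.7935 -0.0632  0.0597] zmax 0.0617 ray28 [ 0.8115 -0.0677] ray60 [ 0.7934 -0.0632]
orange 31 [383.6 109.2] mean [ 0.7846 -0.049   0.0598] zmax 0.0625 ray28 [ 0.8022 -0.0527] ray60 [ 0.7845 -0.0489]
orange 140 [300.  132.1] mean [0.751  0.0735 0.0651] zmax 0.0621 ray28 [0.7689 0.0766] ray60 [0.7529 0.0739]
orange 88 [389.6 164.6] mean [ 0.7002 -0.0543  0.0594] zmax 0.0615 ray28 [ 0.7132 -0.0582] ray60 [ 0.7    -0.0542]
orange 395 [472.4 265.9] mean [ 0.5555 -0.1716  0.0235] zmax 0.0284 ray28 [ 0.5559 -0.1724] ray60 [ 0.5506 -0.1627]
orange 25 [289.7 307.7] mean [0.4977 0.09   0.0728] zmax 0.0768 ray28 [0.5012 0.0948] ray60 [0.4986 0.0912]
yellow 82 [340.6 314.1] mean [0.4875 0.0213 0.079 ] zm
[... 3951 characters left out ...]
357.9] mean [0.7826 0.0597 0.0724] zmax 0.0743 ray28 [0.7652 0.0634] ray60 [0.7785 0.0606]
red 169 [281.3 376.2] mean [ 0.8106 -0.0269  0.0691] zmax 0.0741 ray28 [ 0.7965 -0.0298] ray60 [ 0.808  -0.0274]
red 172 [315.6 379.4] mean [0.8138 0.0225 0.0688] zmax 0.0741 ray28 [0.8    0.0232] ray60 [0.8113 0.0226]
[(np.int32(479), [272.0, 215.0]), (np.int32(457), [303.0, 213.0]), (np.int32(468), [334.0, 216.0]), (np.int32(475), [242.0, 223.0]), (np.int32(142), [354.0, 223.0]), (np.int32(149), [223.0, 233.0]), (np.int32(128), [407.0, 236.0])] [ 0.50362336 -0.0219898   0.02503075]
centre [0.72497857 0.00437008] resid pct [-0.02211407  0.00054883  0.02517557]
arc angle range [-0.72046343  0.79864203]
```

```bash
ls -la pics
```

```text
total 1256
drwxr-xr-x 2 agent agent   4096 Dec  7 13:54 .
drwxr-xr-x 3 agent agent   4096 Dec  7 13:54 ..
-rw-r--r-- 1 agent agent 250764 Dec  7 13:54 crop0.png
-rw-r--r-- 1 agent agent 235266 Dec  7 13:54 crop1.png
-rw-r--r-- 1 agent agent 308291 Dec  7 13:53 scene0.png
-rw-r--r-- 1 agent agent 472602 Dec  7 13:53 top0.png
```

View pics/crop0.png

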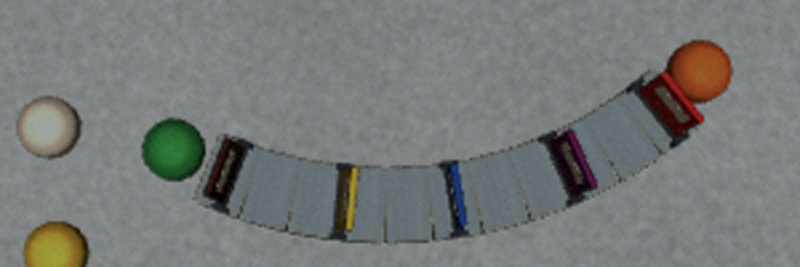

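```bash
python3 - <<'E'
from h import *
from scipy.optimize import least_squares
for n in("top","scene"):
    d=dict(np.load(n+"0.npz")); P=cloud(d); S=cv2.cvtColor(d["img"],cv2.COLOR_BGR2HSV)[...,1]
    z=P[...,2]; m=(z>.022)&(z<.031)&(S<60)&(P[...,0]>.4)&(P[...,0]<.63)&(P[...,1]>-.17)&(P[...,1]<.103)
    m=cv2.morphologyEx(m.astype(np.uint8),cv2.MORPH_OPEN,np.ones((3,3)))>0
    Q=P[m]
    # boundary-balanced fit: mid of inner/outer per angular bin
    c=np.array([.725,.003])
    for it in range(8):
        a=np.arctan2(Q[:,1]-c[1],c[0]-Q[:,0]); r=np.hypot(*(Q[:,:2]-c).T)
        M=[]
        for b in np.arange(a.min(),a.max(),.02):
            s=(a>=b)&(a<b+.02)
            if s.sum()<15: continue
            lo,hi=np.percentile(r[s],[1,99])
            if hi-lo<.034: continue
            rm=(lo+hi)/2; M.append([c[0]-rm*np.cos(b+.01),c[1]+rm*np.sin(b+.01),hi-lo])
        M=np.array(M)
        c=least_squares(lambda p:np.hypot(M[:,0]-p[0],M[:,1]-p[1])-.24,c,loss="soft_l1",f_scale=.001).x
    e=np.hypot(M[:,0]-c[0],M[:,1]-c[1])-.24
    print(n,"centre",c.round(4),len(M),"rms",e.std(),"w",M[:,2].mean(),"ang",np.percentile(a,[.5,99.5]),"mid",np.percentile(a,[.5,99.5]).mean(),"z",np.median(Q[:,2]))
    f=lambda p:np.hypot(M[:,0]-p[0],M[:,1]-p[1])-p[2]
    print(least_squares(f,[*c,.24]).x)
    # tag points
    t=(z>.05)&(z<.080)&(P[...,0]>.45)&(P[...,0]<.56)&(P[...,1]>-.18)&(P[...,1]<.12)
    k,l,s,ce=cv2.connectedComponentsWithStats(t.astype(np.uint8))
    for i in range(1,k):
        if s[i,4]<15: continue
        T=P[l==i]; A=np.arctan2(T[:,1]-c[1],c[0]-T[:,0]); 
        print(s[i,4],ce[i].round(),T.mean(0).round(4),"ang",np.median(A).round(3),"r",(np.hypot(*(T[:,:2]-c).T)).mean().round(4),"zmax",T[:,2].max().round(4))
    # caps tops
    for nm,(u,v) in dict(top=dict(g=(275,296),o=(472,266)),scene=dict(g=(368,232),o=(210,245)))[n].items():
        w=np.zeros(z.shape,bool); w[v-16:v+17,u-16:u+17]=1
        w&=(S>120)&(z>.012)&(z<.032); X=P[w]
        cc=least_squares(lambda p:np.hypot(X[:,0]-p[0],X[:,1]-p[1])-np.sqrt(np.maximum(0,1-0*X[:,2]))*0,X.mean(0)[:2]).x
        top=X[X[:,2]>np.percentile(X[:,2],70)].mean(0)
        print(nm,"top",top.round(4),"zmax",X[:,2].max().round(4),"ang",np.arctan2(top[1]-c[1],c[0]-top[0]).round(3),"r",np.hypot(*(top[:2]-c)).round(4))
E
```

```text
top centre [ 0.7264 -0.0043] 42 rms 0.00028118892341054955 w 0.03829521928606459 ang [-0.61748259  0.36534432] mid -0.12606913173663514 z 0.02546315140156836
[ 0.72471659 -0.0044992   0.23835917]
217 [463. 278.] [ 0.5335 -0.147   0.0664] ang -0.636 r 0.2399 zmax 0.0791
182 [425. 300.] [ 0.5042 -0.0944  0.0674] ang -0.384 r 0.2398 zmax 0.0783
156 [293. 303.] [0.5039 0.0865 0.0679] ang 0.386 r 0.2403 zmax 0.0776
99 [381. 313.] [ 0.488  -0.0331  0.0721] ang -0.12 r 0.2401 zmax 0.0796
120 [340. 314.] [0.4874 0.0218 0.0698] ang 0.108 r 0.2404 zmax 0.0778
g top [0.5195 0.1179 0.0268] zmax 0.0307 ang 0.533 r 0.2403
o top [ 0.5563 -0.1731  0.027 ] zmax 0.0296 ang -0.782 r 0.2397
scene centre [ 0.727  -0.0054] 48 rms 0.0006432820714831727 w 0.03814880125414823 ang [-0.68431612  0.43849732] mid -0.12290940008747309 z 0.024988038160963098
[ 0.72082147 -0.00613909  0.23406067]
56 [287. 200.] [ 0.4937 -0.034   0.0691] ang -0.121 r 0.235 zmax 0.0768
84 [318. 201.] [0.491  0.0209 0.0668] ang 0.112 r 0.2375 zmax 0.0762
54 [253. 207.] [ 0.5103 -0.0944  0.069 ] ang -0.39 r 0.2343 zmax 0.0777
60 [354. 209.] [0.509  0.0854 0.0686] ang 0.395 r 0.2362 zmax 0.076
64 [222. 219.] [ 0.5386 -0.1469  0.0686] ang -0.645 r 0.2357 zmax 0.0767
g top [0.5217 0.1169 0.0265] zmax 0.0289 ang 0.537 r 0.2389
o top [ 0.5582 -0.1731  0.0264] zmax 0.0304 ang -0.782 r 0.2379
```

View pics/crop1.png

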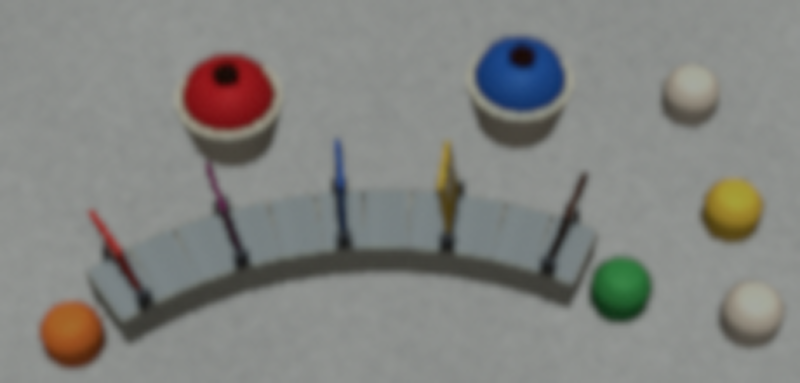

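Both cameras agree. The arc centre is (0.727,-0.005) and the fitted width is 38 mm. The tags sit at angles 0.376, 0.126, -0.124, -0.374 and -0.624, with caps at +0.535 and -0.782, so the 0.25 and 0.158/0.24 rad spacings match the description. The crop confirms green beside brown tag 5, so the tags must fold to negative angles.

```bash
cat >> h.py <<'E'
from scipy.spatial.transform import Rotation as Ro
C=np.array([.7267,-.005])
def pos(a,z): return np.array([C[0]-.24*np.cos(a),C[1]+.24*np.sin(a),z])
def Rq(q): return Ro.from_quat([q[1],q[2],q[3],q[0]])
def plan(p0,R0,targets):  # targets: (pos, Rot)
    for p,R in targets:
        s=R0.inv().apply(p-p0)*1000; w=(R0.inv()*R).as_rotvec()
        print("t",s.round(1),"w",w.round(3))
def tool(a): # tool x along motion tangent or opposite, y down
    t=np.array([-np.sin(a),-np.cos(a),0]) # decreasing a
    return t
E
python3 - <<'E'
from h import *
from rig import ctrl
o=ctrl.get_obs();R0=Rq(o["orientation"]);p0=np.array(o["tcp_pos"]);print(R0.as_matrix().round(3))
a=.535;t=tool(a);print(t)
for xa in (t,-t,np.cross(t,[0,0,1]),-np.cross(t,[0,0,1])):
    y=np.array([0,0,-1.]);M=np.column_stack([xa,y,np.cross(xa,y)]);print(xa.round(2));plan(p0,R0,[(pos(a,.2),Ro.from_matrix(M))])
E
python3 -m inch '[{"ty":0,"claw":1},{"ty":0,"claw":1},{"ty":0,"claw":1},{"ty":0,"claw":1}]' 20
python3 -c "
from rig import ctrl;print(ctrl.tip_reach)"
```

```text
[[ 0.263 -0.    -0.965]
 [ 0.965 -0.001  0.263]
 [-0.001 -1.     0.   ]]
[-0.50984104 -0.86026863  0.        ]
[-0.51 -0.86  0.  ]
t [-424.9   56.1 -471.1] w [-2.000e-03 -2.872e+00 -0.000e+00]
[ 0.51  0.86 -0.  ]
t [-424.9   56.1 -471.1] w [ 0.     0.269 -0.001]
[-0.86  0.51  0.  ]
t [-424.9   56.1 -471.1] w [-1.000e-03 -1.302e+00 -1.000e-03]
[ 0.86 -0.51 -0.  ]
t [-424.9   56.1 -471.1] w [ 1.00e-03  1.84e+00 -1.00e-03]
0.025invalid input
```

```bash
python3 -m inch '[{"tx":0,"ty":0,"tz":0,"wx":0,"wy":0,"wz":0,"claw":1.0},{"tx":0,"ty":0,"tz":0,"wx":0,"wy":0,"wz":0,"claw":1.0}]' 30; echo; python3 -c "
from rig import ctrl;print(ctrl.tip_reach, ctrl.get_obs()['opening'],ctrl.get_obs()['time_s'])"
```

```text
time_s: 0.35
tcp_pos: [0.1773, 0.6513, 0.2561]
orientation: [-0.562, 0.562, 0.429, -0.429]
ft_force: [-0.5, 0.5, 0.8]
opening: 0.0516

0.025 0.051649219452654514 0.35
```

```bash
python3 -m inch '[{"tx":-15,"ty":2,"tz":-17,"wx":0,"wy":0.01,"wz":0,"claw":1},{"tx":-45,"ty":6,"tz":-50,"wx":0,"wy":0.03,"wz":0,"claw":1},{"tx":-83,"ty":11,"tz":-92,"wx":0,"wy":0.05,"wz":0,"claw":1},{"tx":-121,"ty":16,"tz":-134,"wx":0,"wy":0.08,"wz":0,"claw":1},{"tx":-159,"ty":21,"tz":-176,"wx":0,"wy":0.1,"wz":0,"claw":1},{"tx":-197,"ty":26,"tz":-218,"wx":0,"wy":0.12,"wz":0,"claw":1},{"tx":-235,"ty":31,"tz":-260,"wx":0,"wy":0.15,"wz":0,"claw":1},{"tx":-273,"ty":36,"tz":-302,"wx":0,"wy":0.17,"wz":0,"claw":1},{"tx":-305,"ty":40,"tz":-338,"wx":0,"wy":0.19,"wz":0,"claw":1},{"tx":-330,"ty":43,"tz":-366,"wx":0,"wy":0.21,"wz":0,"claw":1}]'; python3 - <<'E'
from h import *
from rig import ctrl
o=ctrl.get_obs();R0=Rq(o["orientation"]);p0=np.array(o["tcp_pos"]);print(o["opening"],o["joints"].__repr__())
for a,z in((.535,.2),(.535,.12)):
    t=-tool(a);y=np.array([0,0,-1.]);plan(p0,R0,[(pos(a,z),Ro.from_matrix(np.column_stack([t,y,np.cross(t,y)])))])
E
```

```text
time_s: 1.6
tcp_pos: [0.4443, 0.2342, 0.2131]
orientation: [-0.604, 0.604, 0.368, -0.367]
ft_force: [-0.1, 1.4, 0.8]
opening: 0.0002
0.00016134309452540415 array([ 4.34364709e-01, -2.53589178e-01,  1.86214461e+00, -2.42668158e-04,
        1.53261660e+00, -6.58331163e-01])
t [ -68.8   13.2 -121.2] w [0.    0.057 0.   ]
t [ -68.8   93.2 -121.1] w [0.    0.057 0.   ]
```

```bash
python3 -m inch '[{"tx":-22,"ty":10,"tz":-38,"wx":0,"wy":0.02,"wz":0,"claw":1},{"tx":-44,"ty":20,"tz":-76,"wx":0,"wy":0.04,"wz":0,"claw":1},{"tx":-62,"ty":35,"tz":-106,"wx":0,"wy":0.057,"wz":0,"claw":1},{"tx":-69,"ty":55,"tz":-120,"wx":0,"wy":0.057,"wz":0,"claw":1},{"tx":-69,"ty":80,"tz":-121,"wx":0,"wy":0.057,"wz":0,"claw":1},{"tx":-69,"ty":93,"tz":-121,"wx":0,"wy":0.057,"wz":0,"claw":1},{"tx":-69,"ty":93,"tz":-121,"wx":0,"wy":0.057,"wz":0,"claw":1}]'; python3 - <<'E'
from h import *
from rig import ctrl
for n in("scene","top","wrist"):
    d=ctrl.get_image(n); np.savez(n+"1.npz",**d); cv2.imwrite(f"pics/{n}1.png",d["img"])
s=cv2.imread("pics/scene1.png")[130:290,170:450]
cv2.imwrite("pics/scene1c.png",cv2.resize(s,(800,457),interpolation=cv2.INTER_CUBIC))
d=dict(np.load("scene1.npz"));P=cloud(d)
p=np.array(ctrl.get_obs()["tcp_pos"]);m=(np.hypot(P[...,0]-p[0],P[...,1]-p[1])<.025)&(P[...,2]>.045)&(P[...,2]<.16)
Q=P[m];print(p,len(Q),np.percentile(Q[:,2],[0,1,3,10,50]) ,Q.min(0),Q.max(0))
v,u=np.nonzero(m);print(u.min(),u.max(),v.min(),v.max())
for lo in(.06,.08,.09,.1,.11):
    q=Q[(Q[:,2]>lo)&(Q[:,2]<lo+.01)];print(lo,len(q),q.mean(0) if len(q) else'')
E
```

```text
time_s: 2.48
tcp_pos: [0.5191, 0.1202, 0.1195]
orientation: [0.614, -0.614, -0.35, 0.351]
ft_force: [0.2, -0.5, 0.4]
opening: -0.0
[0.51996471 0.12033132 0.12130281] 462 [0.09511893 0.09855215 0.1014225  0.10686093 0.13741445] [0.50910045 0.09614858 0.09511893] [0.54182051 0.14452375 0.15998592]
365 395 179 210
0.06 0 
0.08 0 
0.09 9 [0.52892582 0.11644335 0.09764498]
0.1 59 [0.52772395 0.11770704 0.1055449 ]
0.11 64 [0.52772146 0.11703206 0.11529357]
```

View pics/scene1c.png

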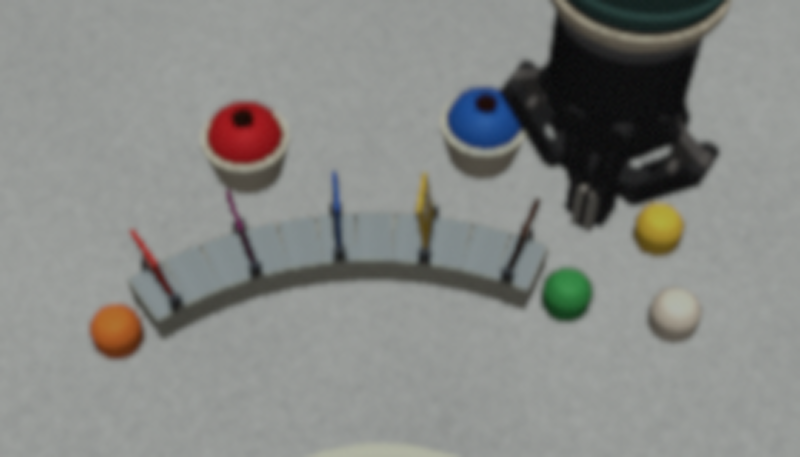

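View pics/wrist1.png

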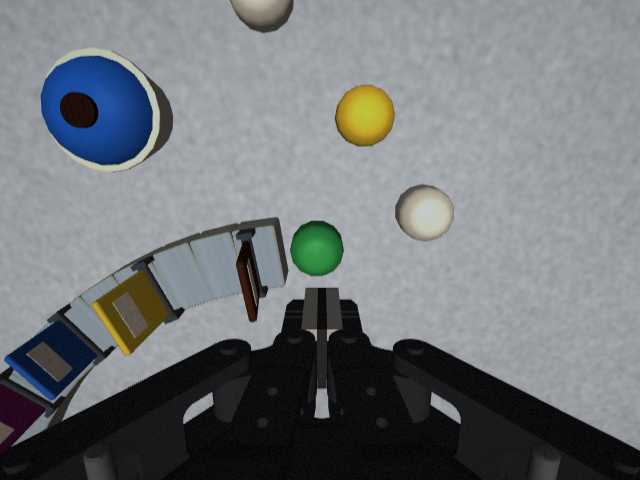

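```bash
python3 - <<'E'
from h import *
from rig import ctrl
o=ctrl.get_obs();p=np.array(o["tcp_pos"]);R=Rq(o["orientation"])
for n in("scene","top","wrist"):
    P=cloud(dict(np.load(n+"1.npz"))).reshape(-1,3)
    L=R.inv().apply(P-p)*1000
    m=(P[:,2]>.085)&(abs(L[:,0])<120)&(abs(L[:,2])<100)&(P[:,2]<.3);L=L[m]
    print(n,len(L))
    for lo in range(30,-140,-10):
        q=L[(L[:,1]<=lo)&(L[:,1]>lo-10)]
        if len(q)>5: print(lo,len(q),np.percentile(q[:,0],[1,99]).round(),np.percentile(q[:,2],[1,99]).round())
E
```

```text
scene 3934
30 14 [-9.  7.] [-12.  -6.]
20 61 [-13.  13.] [-12.   6.]
10 63 [-14.  13.] [-13.   2.]
0 52 [-13.  13.] [-12.  -3.]
-10 87 [-27.  28.] [-15.   3.]
-20 269 [-37.  34.] [-14.   9.]
-30 164 [-44.  44.] [-17.  12.]
-40 228 [-52.  49.] [-18.   7.]
-50 273 [-60.  59.] [-18.  -2.]
-60 424 [-61.  60.] [-20.  11.]
-70 274 [-50.  49.] [-21.   5.]
-80 121 [-42.  42.] [-20.   6.]
-90 34 [-37.  37.] [-12.   5.]
-100 178 [-30.  37.] [-38.   3.]
-110 243 [-32.  37.] [-39.   1.]
-120 246 [-32.  37.] [-38.   1.]
-130 276 [-30.  37.] [-39.   4.]
top 66
-40 6 [-37. -32.] [ 9. 11.]
wrist 67783
30 30 [-5.  7.] [11. 12.]
20 653 [-12.  14.] [ 7. 12.]
10 885 [-12.  14.] [ 7. 12.]
0 857 [-12.  14.] [ 7. 12.]
-10 1625 [-20.  21.] [-9. 14.]
-20 5522 [-34.  36.] [-8. 15.]
-30 8997 [-40.  42.] [-8. 14.]
-40 12251 [-48.  50.] [-6. 18.]
-50 17524 [-56.  58.] [-3. 19.]
-60 15354 [-56.  58.] [ 7. 21.]
-70 2831 [-17.  19.] [19. 22.]
-110 1254 [1. 1.] [71. 71.]
```

```bash
python3 -m inch '[{"tx":0,"ty":12,"tz":0,"wx":0,"wy":0,"wz":0,"claw":1},{"tx":0,"ty":28,"tz":0,"wx":0,"wy":0,"wz":0,"claw":1},{"tx":0,"ty":33,"tz":0,"wx":0,"wy":0,"wz":0,"claw":1},{"tx":0,"ty":33,"tz":0,"wx":0,"wy":0,"wz":0,"claw":1}]'; cat > st.py <<'E'
from h import *
from rig import ctrl
import sys
o=ctrl.get_obs();R0=Rq(o["orientation"]);p0=np.array(o["tcp_pos"])
a0=np.arctan2(p0[1]-C[1],C[0]-p0[0]);print("a0",a0,"r",np.hypot(*(p0[:2]-C)),"z",p0[2],"F",np.round(o["ft_force"],2))
z=float(sys.argv[1])
y=np.array([0,0,-1.])
def f(a): t=-tool(a);return pos(a,z),Ro.from_matrix(np.column_stack([t,y,np.cross(t,y)]))
plan(p0,R0,[f(a0-.033*k) for k in range(1,11)])
E
python3 st.py .087
```

```text
time_s: 3.12
tcp_pos: [0.5195, 0.1199, 0.0866]
orientation: [0.614, -0.614, -0.35, 0.351]
ft_force: [0.5, -1.2, -0.5]
opening: 0.0
a0 0.5425467376783591 r 0.241962464934197 z 0.08661633078419251 F [ 0.46 -1.15 -0.46]
t [-7.9 -0.4 -2. ] w [-0.001 -0.023 -0.001]
t [-15.9  -0.4  -2.3] w [-0.001 -0.056 -0.001]
t [-23.8  -0.4  -2.9] w [-0.001 -0.089 -0.001]
t [-31.6  -0.4  -3.7] w [-0.001 -0.122 -0.001]
t [-39.5  -0.4  -4.8] w [-0.001 -0.155 -0.001]
t [-47.3  -0.4  -6.2] w [-0.001 -0.188 -0.001]
t [-55.   -0.3  -7.8] w [-0.001 -0.221 -0.001]
t [-62.7  -0.3  -9.7] w [-0.001 -0.254 -0.001]
t [-70.4  -0.3 -11.8] w [-0.001 -0.287 -0.001]
t [-77.9  -0.3 -14.2] w [-0.001 -0.32  -0.001]
```

```bash
python3 -m inch '[{"tx":-6,"ty":0,"tz":-2,"wx":0,"wy":-0.02,"wz":0,"claw":1},{"tx":-14,"ty":0,"tz":-2,"wx":0,"wy":-0.05,"wz":0,"claw":1},{"tx":-22,"ty":0,"tz":-3,"wx":0,"wy":-0.08,"wz":0,"claw":1},{"tx":-30,"ty":0,"tz":-4,"wx":0,"wy":-0.115,"wz":0,"claw":1},{"tx":-38,"ty":0,"tz":-5,"wx":0,"wy":-0.15,"wz":0,"claw":1},{"tx":-46,"ty":0,"tz":-6,"wx":0,"wy":-0.18,"wz":0,"claw":1},{"tx":-54,"ty":0,"tz":-8,"wx":0,"wy":-0.215,"wz":0,"claw":1},{"tx":-62,"ty":0,"tz":-10,"wx":0,"wy":-0.25,"wz":0,"claw":1},{"tx":-69,"ty":0,"tz":-11,"wx":0,"wy":-0.28,"wz":0,"claw":1},{"tx":-73,"ty":0,"tz":-13,"wx":0,"wy":-0.3,"wz":0,"claw":1}]'; python3 st.py .087; python3 - <<'E'
from h import *
from rig import ctrl
s=ctrl.get_image("scene")["img"][130:290,170:450]
cv2.imwrite("pics/s2.png",cv2.resize(s,(800,457),interpolation=cv2.INTER_CUBIC))
E
```

```text
time_s: 4.38
tcp_pos: [0.4939, 0.05, 0.0878]
orientation: [-0.554, 0.555, 0.439, -0.439]
ft_force: [0.2, 0.2, 0.5]
opening: -0.0001
a0 0.23196062647300827 r 0.23920719256866307 z 0.08777713182088957 F [0.17 0.18 0.48]
t [-7.9  0.8  0.7] w [ 0.001 -0.033  0.   ]
t [-15.8   0.8   0.3] w [ 0.001 -0.066  0.   ]
t [-23.7   0.8  -0.4] w [ 0.001 -0.099  0.   ]
t [-31.6   0.8  -1.3] w [ 0.001 -0.132  0.   ]
t [-39.4   0.8  -2.5] w [ 0.001 -0.165  0.   ]
t [-47.2   0.8  -3.9] w [ 0.001 -0.198  0.   ]
t [-55.    0.8  -5.6] w [ 0.001 -0.231  0.   ]
t [-62.6   0.8  -7.5] w [ 0.001 -0.264  0.   ]
t [-70.2   0.8  -9.7] w [ 0.001 -0.297  0.   ]
t [-77.8   0.8 -12.1] w [ 0.001 -0.33   0.   ]
```

View pics/s2.png

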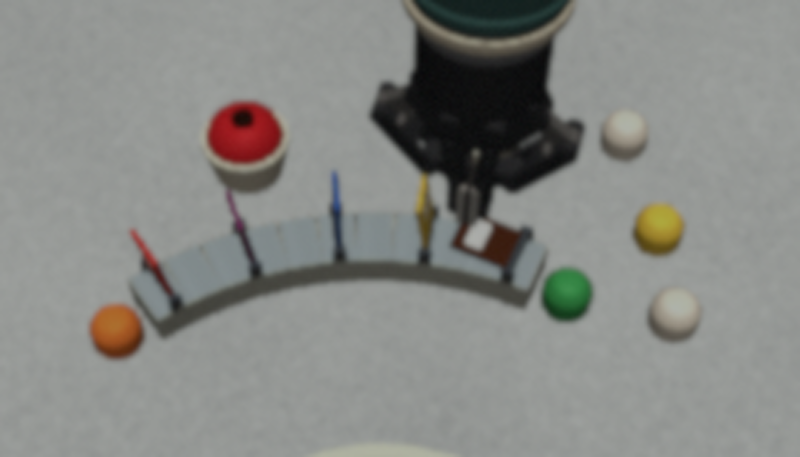

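The brown tag lies flat, pointing towards yellow (crop (490,240)), and the others stand. Continuing with yellow.

```bash
python3 -m inch '[{"tx":-5,"ty":0.5,"tz":0.5,"wx":0,"wy":-0.02,"wz":0,"claw":1},{"tx":-12,"ty":0.5,"tz":0.5,"wx":0,"wy":-0.05,"wz":0,"claw":1},{"tx":-20,"ty":0.5,"tz":0,"wx":0,"wy":-0.085,"wz":0,"claw":1},{"tx":-28,"ty":0.5,"tz":-1,"wx":0,"wy":-0.117,"wz":0,"claw":1},{"tx":-36,"ty":0.5,"tz":-2,"wx":0,"wy":-0.15,"wz":0,"claw":1},{"tx":-44,"ty":0.5,"tz":-3,"wx":0,"wy":-0.185,"wz":0,"claw":1},{"tx":-51,"ty":0.5,"tz":-5,"wx":0,"wy":-0.215,"wz":0,"claw":1},{"tx":-57,"ty":0.5,"tz":-6,"wx":0,"wy":-0.24,"wz":0,"claw":1}]'; python3 st.py .087
```

```text
time_s: 5.42
tcp_pos: [0.4865, -0.0067, 0.0868]
orientation: [0.498, -0.498, -0.502, 0.502]
ft_force: [0.4, -0.5, 0.5]
opening: 0.0002
a0 -0.006934424195023509 r 0.24018298442176453 z 0.0868201890066071 F [ 0.37 -0.48  0.48]
t [-7.9 -0.2 -0.3] w [ 0.    -0.031 -0.   ]
t [-15.8  -0.2  -0.7] w [ 0.    -0.064 -0.   ]
t [-23.7  -0.2  -1.3] w [ 0.    -0.097 -0.   ]
t [-31.6  -0.2  -2.2] w [ 0.   -0.13 -0.  ]
t [-39.4  -0.2  -3.4] w [ 0.    -0.163 -0.   ]
t [-47.2  -0.2  -4.8] w [ 0.    -0.196 -0.   ]
t [-55.   -0.2  -6.5] w [ 0.    -0.229 -0.   ]
t [-62.6  -0.2  -8.4] w [-0.    -0.262 -0.   ]
t [-70.3  -0.2 -10.6] w [-0.    -0.295 -0.   ]
t [-77.8  -0.2 -13. ] w [-0.    -0.328 -0.   ]
```

```bash
python3 -m inch '[{"tx":-5,"ty":0,"tz":0,"wx":0,"wy":-0.02,"wz":0,"claw":1},{"tx":-13,"ty":0,"tz":-0.5,"wx":0,"wy":-0.053,"wz":0,"claw":1},{"tx":-21,"ty":0,"tz":-1,"wx":0,"wy":-0.086,"wz":0,"claw":1},{"tx":-29,"ty":0,"tz":-2,"wx":0,"wy":-0.12,"wz":0,"claw":1},{"tx":-37,"ty":0,"tz":-3,"wx":0,"wy":-0.153,"wz":0,"claw":1},{"tx":-45,"ty":0,"tz":-4.5,"wx":0,"wy":-0.187,"wz":0,"claw":1},{"tx":-53,"ty":0,"tz":-6,"wx":0,"wy":-0.22,"wz":0,"claw":1},{"tx":-61,"ty":0,"tz":-8,"wx":0,"wy":-0.255,"wz":0,"claw":1}]'; python3 st.py .087; python3 - <<'E'
from h import *
from rig import ctrl
s=ctrl.get_image("scene")["img"][130:290,170:450]
cv2.imwrite("pics/s3.png",cv2.resize(s,(800,457),interpolation=cv2.INTER_CUBIC))
E
```

```text
time_s: 6.42
tcp_pos: [0.495, -0.0676, 0.0868]
orientation: [-0.43, 0.43, 0.561, -0.561]
ft_force: [0.6, -1.3, -0.4]
opening: 0.0001
a0 -0.2639342523785828 r 0.2399666926123781 z 0.08680106978538672 F [ 0.6  -1.28 -0.38]
t [-7.9 -0.2 -0.1] w [ 0.    -0.033 -0.   ]
t [-15.8  -0.2  -0.5] w [ 0.    -0.066 -0.   ]
t [-23.7  -0.2  -1.1] w [ 0.    -0.099 -0.   ]
t [-31.6  -0.2  -2.1] w [ 0.    -0.132 -0.   ]
t [-39.4  -0.2  -3.2] w [ 0.    -0.165 -0.   ]
t [-47.2  -0.2  -4.7] w [ 0.    -0.198 -0.   ]
t [-54.9  -0.2  -6.3] w [ 0.    -0.231 -0.   ]
t [-62.6  -0.2  -8.3] w [ 0.    -0.264 -0.   ]
t [-70.2  -0.2 -10.5] w [ 0.    -0.297 -0.   ]
t [-77.8  -0.2 -12.9] w [ 0.   -0.33 -0.  ]
```

View pics/s3.png

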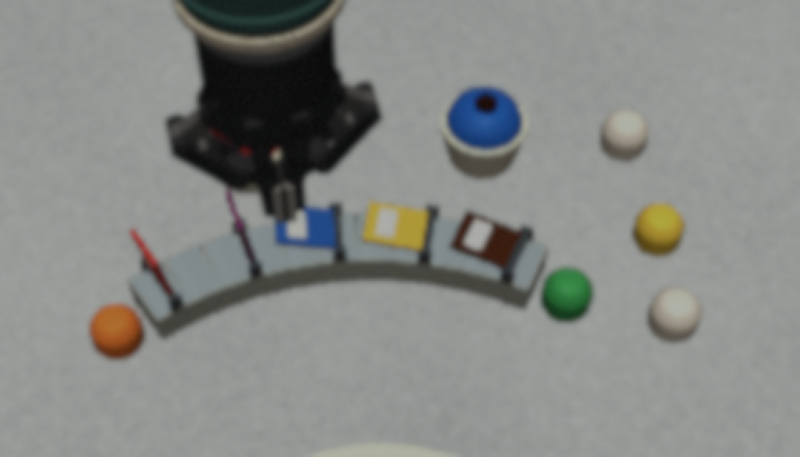

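Brown, yellow and blue are down. Purple and red still stand at (240,230) and (155,265). Purple next.

```bash
python3 -m inch '[{"tx":-5,"ty":0,"tz":0,"wx":0,"wy":-0.02,"wz":0,"claw":1},{"tx":-13,"ty":0,"tz":-0.5,"wx":0,"wy":-0.053,"wz":0,"claw":1},{"tx":-21,"ty":0,"tz":-1,"wx":0,"wy":-0.086,"wz":0,"claw":1},{"tx":-29,"ty":0,"tz":-2,"wx":0,"wy":-0.12,"wz":0,"claw":1},{"tx":-37,"ty":0,"tz":-3,"wx":0,"wy":-0.153,"wz":0,"claw":1},{"tx":-45,"ty":0,"tz":-4.5,"wx":0,"wy":-0.187,"wz":0,"claw":1},{"tx":-53,"ty":0,"tz":-6,"wx":0,"wy":-0.22,"wz":0,"claw":1},{"tx":-60,"ty":0,"tz":-8,"wx":0,"wy":-0.25,"wz":0,"claw":1}]'; python3 st.py .087
```

```text
time_s: 7.48
tcp_pos: [0.5184, -0.1234, 0.0868]
orientation: [0.357, -0.357, -0.611, 0.611]
ft_force: [-0.5, -0.3, 0.3]
opening: 0.0002
a0 -0.5166129974973586 r 0.23961712424725645 z 0.0867585076251157 F [-0.52 -0.35  0.27]
t [-7.9 -0.2  0.2] w [-0.    -0.036  0.   ]
t [-15.8  -0.2  -0.2] w [-0.    -0.069  0.   ]
t [-23.7  -0.2  -0.9] w [-0.    -0.102  0.   ]
t [-31.6  -0.2  -1.8] w [-0.    -0.135  0.   ]
t [-39.4  -0.2  -3. ] w [-0.    -0.168  0.   ]
t [-47.2  -0.2  -4.5] w [-0.    -0.201  0.   ]
t [-54.9  -0.2  -6.2] w [-0.    -0.234  0.   ]
t [-62.6  -0.2  -8.1] w [-0.    -0.267  0.   ]
t [-70.2  -0.2 -10.3] w [-0.  -0.3  0. ]
t [-77.7  -0.2 -12.8] w [-0.    -0.333  0.   ]
```

Red now, finishing above the orange cap (about 63 mm further on).

```bash
python3 -m inch '[{"tx":-5,"ty":0,"tz":0,"wx":0,"wy":-0.02,"wz":0,"claw":1},{"tx":-13,"ty":0,"tz":-0.2,"wx":0,"wy":-0.055,"wz":0,"claw":1},{"tx":-21,"ty":0,"tz":-0.7,"wx":0,"wy":-0.09,"wz":0,"claw":1},{"tx":-29,"ty":0,"tz":-1.5,"wx":0,"wy":-0.125,"wz":0,"claw":1},{"tx":-37,"ty":0,"tz":-2.5,"wx":0,"wy":-0.158,"wz":0,"claw":1},{"tx":-45,"ty":0,"tz":-4,"wx":0,"wy":-0.19,"wz":0,"claw":1},{"tx":-53,"ty":0,"tz":-6,"wx":0,"wy":-0.225,"wz":0,"claw":1},{"tx":-60,"ty":0,"tz":-7.5,"wx":0,"wy":-0.255,"wz":0,"claw":1},{"tx":-65,"ty":0,"tz":-9,"wx":0,"wy":-0.275,"wz":0,"claw":1},{"tx":-65,"ty":0,"tz":-9,"wx":0,"wy":-0.275,"wz":0,"claw":1}]'; python3 st.py .087 | head -1; python3 - <<'E'
from h import *
from rig import ctrl
s=ctrl.get_image("scene")["img"][130:290,150:430]
cv2.imwrite("pics/s4.png",cv2.resize(s,(800,457),interpolation=cv2.INTER_CUBIC))
E
```

```text
time_s: 8.72
tcp_pos: [0.5581, -0.1756, 0.0867]
orientation: [-0.27, 0.27, 0.654, -0.654]
ft_force: [-0.5, 0.2, -0.1]
opening: -0.0001
a0 -0.791076882178704 r 0.2398371256941876 z 0.08673486781904641 F [-0.54  0.24 -0.11]
```

View pics/s4.png

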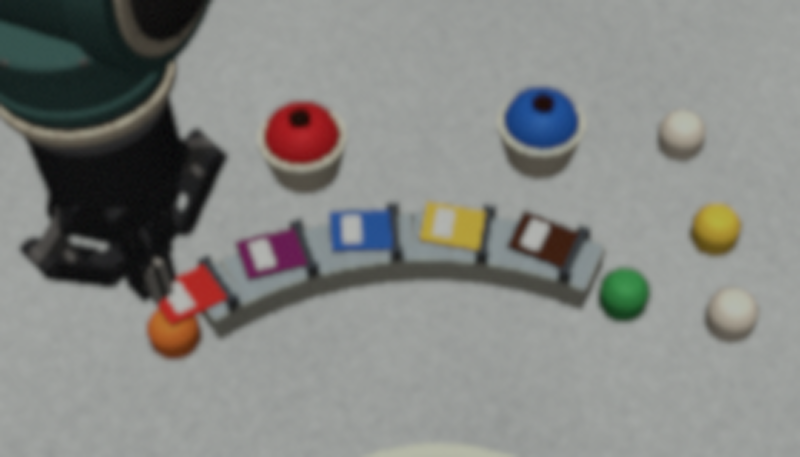

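All five lie towards the orange cap. Lifting straight up, then a final check.

```bash
python3 -m inch '[{"tx":0,"ty":-10,"tz":0,"wx":0,"wy":0,"wz":0,"claw":1},{"tx":0,"ty":-40,"tz":0,"wx":0,"wy":0,"wz":0,"claw":1},{"tx":0,"ty":-80,"tz":0,"wx":0,"wy":0,"wz":0,"claw":1},{"tx":0,"ty":-110,"tz":0,"wx":0,"wy":0,"wz":0,"claw":1},{"tx":0,"ty":-120,"tz":0,"wx":0,"wy":0,"wz":0,"claw":1},{"tx":0,"ty":-120,"tz":0,"wx":0,"wy":0,"wz":0,"claw":1},{"tx":0,"ty":-120,"tz":0,"wx":0,"wy":0,"wz":0,"claw":1}]'; python3 - <<'E'
from h import *
from rig import ctrl
d=ctrl.get_image("scene");s=d["img"][130:290,150:430]
cv2.imwrite("pics/s5.png",cv2.resize(s,(800,457),interpolation=cv2.INTER_CUBIC))
P=cloud(d);im=cv2.cvtColor(d["img"],cv2.COLOR_BGR2HSV)
for a,n in zip((.3765,.1265,-.1235,-.3735,-.6235),"54321"):
    b=a-.025/.24;q=pos(b,.04);w=(np.hypot(P[...,0]-q[0],P[...,1]-q[1])<.010)
    print(n,"plate z",np.median(P[...,2][w]).round(4), "max",P[...,2][w].max().round(3))
H,S,V=cv2.split(im)
for nm,m in dict(blue=(H>105)&(H<125)&(S>150)&(V>40),red=((H<5)|(H>174))&(S>150)).items():
    k,l,s,ce=cv2.connectedComponentsWithStats(m.astype(np.uint8))
    print(nm,[(ce[i].round(1).tolist(),P[l==i].mean(0).round(3).tolist()) for i in range(1,k) if s[i,4]>250 and abs(P[l==i].mean(0)[1])<.2])
E
```

```text
time_s: 9.65
tcp_pos: [0.5576, -0.1752, 0.2054]
orientation: [0.271, -0.269, -0.653, 0.654]
ft_force: [-0.7, -0.1, 0.3]
opening: -0.0001
5 plate z 0.037 max 0.04
4 plate z 0.037 max 0.04
3 plate z 0.0371 max 0.04
2 plate z 0.0369 max 0.041
1 plate z 0.0379 max 0.237
blue [([339.0, 171.4], [0.41, 0.061, 0.055])]
red [([255.0, 176.5], [0.424, -0.1, 0.051])]
```

View pics/s5.png

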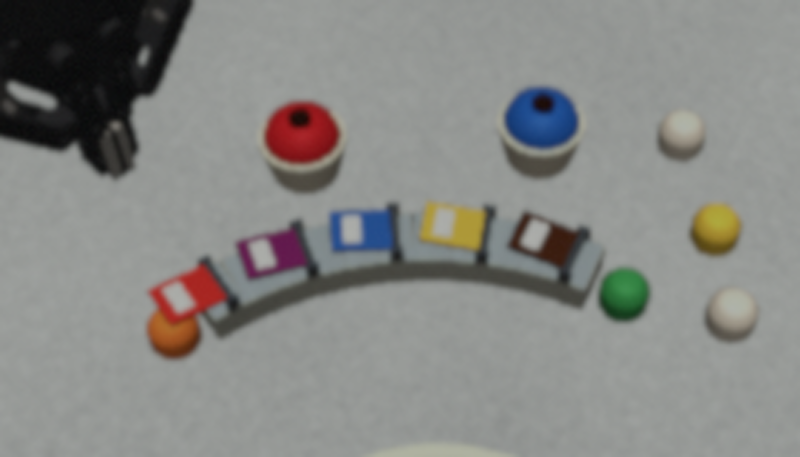

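All five plates lie at z ≈ 37 mm and the pots are unmoved (same pixels as at the start).

```bash
python3 -c "
from rig import ctrl;print(ctrl.sign_off())"
```

```text
the job is handed in; nothing more can be done
None
```

All five tags are folded down and pointing towards the orange cap, and the job is handed in at about 9.7 s of the 48 s allowed.

I shut the fingertips and ran them along the arc from above the green cap to above the orange cap. The tips stayed about 62 mm above the counter and moved at about 64 mm/s. The tags went down in turn: brown, yellow, blue, purple, then red.

- **Tags:** after lifting clear, the last picture shows all five lying flat, with the plates at about 37–38 mm. The tag 1 sample also caught a stray 0.237 m reading, probably the raised gripper overlapping it in the view. Its middle value and the picture both show that tag down.
- **Force:** readings taken at the end of each move stayed under about 1.5 N, close to the sensor noise. I did not record force during the moves.
- **Torte and pots:** both pots are at the same pixels as at the start. I did not measure the torte again; the tool stayed on or near the rail's arc throughout the stroke.
- **Refused command:** the first gripper command was rejected as invalid and moved nothing. I sent it again with every field filled in and a grip of 30 N.

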